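Release the specimen case with the push rod

TASK

Open the locked specimen display case: take the push rod with the square wooden handle from the tool block, feel with it gently through the slot in the case's front rail along the catch plate for the window with the hidden catch tab, and press the tab down until the lid is freed and rises by itself. Then put the rod back fully home in the hole it came from and let go; touch the case with the rod only, never forcing the catch (it bends at about 20 N), and leave the other things where they are.

Things in the scene. Friction and masses are not known exactly. Their poses are not given: they have to be found in the camera images.
- case: Specimen display case, light wood, 240 mm deep (x) by 300 wide (y) by 75 high, fixed to the desk; origin at the centre of its underside, z up, x from its front to its hinged back. Along the front a hollow rail, its flat top 44 mm deep and flush with the aluminium-framed clear lid behind it. A catch in the rail holds the lid down; once freed, spring stays raise it in about 2 s
- slot (a point): Centre of the slot's mouth, in the aluminium plate (44 by 72 mm) in the middle of the rail's top, 75 mm above the desk, 98 mm in front of the case's origin; axes as the case. The slot is 9 mm wide (x), 52 mm long (y, along the rail) and 8 mm deep, edges bevelled 1.5 mm; the rail is hollow under it. Over 20 N between rod and case bends the catch
- tab_line (a point): Fixed point 28 mm under the slot's middle, axes as the case. At this height the hard steel catch plate runs all along under the slot; it has one window, 15 mm long in y, and in it, 2.5 mm lower, the sprung tab. The catch is screwed on anywhere along the rail: the window's middle is up to 19 mm either way in y, not measured. The tab gives from 3 N, frees the lid 5 mm down (6 N), stops hard 11 mm down (10 N)
- lid (a joint): Angle of the lid, 0 closed, growing as it opens, 0.8 rad fully risen
- block: Light wooden tool block, 180 mm (x) by 60 (y) by 80 high, fixed; origin at the centre of its underside. Three holes 12 mm wide and 76 mm deep with 2 mm bevels, at x = -60, 0 and 60 mm on its centre line; in each stands one tool resting on its shoulder, the three in any order
- key_center (a point): The push rod, middle of its handle. The handle is square, 22 by 22 mm and 90 mm long along z, with a plain aluminium foot of the same width; below it a steel rod of 6 mm diameter with a round end, 70 mm long. It stands upright (z up) on the handle's foot in one hole of the block, so this point is 125 mm above the desk; x and y axes square to the handle's flats, within 0.25 rad of the block's. The tool weighs about 80 g
- key_tip (a point): The end of the push rod, on its axis, 115 mm below the middle of the handle
- awl: Awl with a round pear-shaped handle (32 mm at its widest, 76 high) standing in the block, origin at its shoulder; bystander, leave it alone
- seeker: Seeker with a thin round handle (12 mm, 106 high) standing in the block, origin at its shoulder; bystander, leave it alone
- loupe: Black hand loupe, 38 mm round with a steel tongue, 16 high, lying on the desk, origin at the middle of its underside; bystander, leave it alone
- cup: Clear plastic cup, 72 mm wide at the rim, 62 high, origin at its foot; bystander, leave it alone
- specimen_box: Small grey flat box 85 by 65 by 22 mm, origin at its underside; bystander, leave it alone
- weight_big: Brass weight with a knob, 32 mm wide, 47 high, origin at its foot; bystander, leave it alone
- weight_small: Brass weight with a knob, 24 mm wide, 41 high, origin at its foot; bystander, leave it alone
Not all that is in view belongs to the job. Leave any purple look-alike of the part that bears key_center alone.

How it is judged:
On the way, in this order (a step that is already met when the one before it is completed fails the run):
1. the push rod's end is in the slot, past its edge plate, with the lid still shut (z of key_tip in the frame of slot below -0.015 m and x of key_tip in the frame of slot between -0.006 and 0.006 m and y of key_tip in the frame of slot between -0.028 and 0.028 m and value of joint lid below 0.03 rad), for 0.05 s.
2. the lid is freed by the rod: it has begun to rise while the rod is in the slot (z of key_tip in the frame of slot below -0.015 m and x of key_tip in the frame of slot between -0.006 and 0.006 m and y of key_tip in the frame of slot between -0.028 and 0.028 m and value of joint lid above 0.05 rad), for 0.05 s.
At the end, for the whole second after the job is handed in: The lid stands open by more than 0.6 rad, and the push rod is at rest, upright (within 0.06 rad), fully down in the hole it came from: the middle of its handle within 6 mm and its end within 8 mm of where they started (value of joint lid above 0.6 rad and distance of key_center from where it was at the start of the episode below 0.006 m and distance of key_tip from where it was at the start of the episode below 0.008 m and angle between key_center's own z axis and vertical below 0.06 rad and linear speed of key below 0.02 m/s); the robot touches nothing.
It fails at once if more than 20 N between the push rod and the case or its catch (contact force between key and case above 20 N).
It fails at once if the robot itself pushes on the case or its lid with more than 5 N (contact force between any of the fingers, the arm and case above 5 N).
It fails at once if a bystander is moved by more than 25 mm (distance of any of awl, seeker, loupe, cup, specimen_box, weight_big, weight_small from where it was at the start of the episode above 0.025 m).
It also fails if it takes over 72 s, if anything falls off the work surface, if the arm or the gripper's body presses on something with over 40 N, if the wrist force passes 120 N, or if a joint passes its speed limit or range.

ROBOT

A 6-joint arm with a two-finger parallel gripper is mounted at the origin on the work surface. World frame = base frame: x ahead of the robot, y to its left, z up, the work surface at z = 0. Lengths are in m, angles in rad, forces in N, time in s.
With the tool pointing down it reaches from about 0.35 to 0.975 m from the base axis. Payload 4.9 kg.
Tool frame: the origin (TCP) lies midway between the tips of the shut fingers; the grasp point (between the pads) lies 19 mm behind it; z points along the fingers, y is the line along which they close (so a half turn about z gives the same grasp; the last joint's range is limited). The gripper opens to 85 mm and grips with 20 to 120 N. Pads are 22 mm wide; open, the fingers measure 114 mm over their backs; the gripper's body (76 mm by 85 mm) begins 54 mm behind the grasp point. The pads swing forward as they close: fully open they stand 13 mm farther back than shut.
Start: joints at [-1.342, 0.053, 1.613, -0, 1.476, -0.119], TCP at [0.213, -0.588, 0.231] pointing down, gripper open.
Joint ranges: [-3.01, 3.01], [-1.01, 2.22], [0.06, 2.58], [-1.02, 4.17], [0.09, 2.62], [-3.14, 3.14]. Speed limits (rad/s): [2.57, 2.57, 3.14, 3.14, 3.14, 3.14].

INTERFACE

Orientations are given as a rotation vector (axis times angle).
In Python, from station import ctrl gives the robot as it stands. The module is installed in compiled form; this text tells all that it offers.
- The arm moves only by the shell command python3 -m handwheel 'ROWS' [OPENING] [FORCE]. ROWS is JSON, a list of rows, each a list of 2 entries, a list of its own where there are three numbers: the shift along the tool's x, y, z in cm, then the turn, a rotation vector about the tool's x, y, z in rad. In form: [[[tx, ty, tz], [ax, ay, az]], ...]. A call has 1 to 5 rows; each row is the pose to reach, as a shift and turn from the pose commanded when the call began, along the tool's axes at that moment; what a row does not reach only later rows make up. A row lasts 1/8 s, in which the tool goes at most 62.5 mm and 10.7 degrees, less where a joint would pass 70% of its speed; a pose out of reach is approached as far as the arm can. A call with a gripper value outside its range is refused whole. OPENING is the gripper's target within -1 to 1 (shut at 1, half-way at 0, fully open at -1), set as the call begins (- or left out, the last holds). The fingers move at their own pace and stop on an object; FORCE is the grip in N (left out, the last holds). Time passes only in rows, so rows that repeat a pose let the fingers close. It gives the time, the measured TCP pose, the force, the opening and the grip force at its end, in the units of the state.
- ctrl.get_obs(): the state, without advancing time (a new reading comes with each control period).
- ctrl.get_image(name): name is "scene" or "top" or "wrist"; returns the picture (480x640x3 uint8, blue, green, red); there is no depth.
- ctrl.calibration(name): a dict with "fx", "fy", "cx", "cy" (pixels), "R" (3x3) and "t" (3): a world point X has camera coordinates R X + t. Camera axes: x right, y down, z forward; pixel columns grow to the right and rows downward; lengths in m; the calibration is good to about 2 mm. The wrist camera is an equidistant fisheye: a pixel r from the principal point sees the ray r / f radians off the axis. A picture is of the moment at which its call begins: read the wrist's pose just before it. calibration takes no time and is no camera call; for the wrist camera it gives the pose at the moment of the call.
- ctrl.finish_job(): hands the job in; it is judged then, once.
Trained networks look in the newest picture that a camera, given by its name, has taken for a name from the list of things; names that differ only in an ending like _2 or _b are one class to them, and where a whole thing is asked for, a point or a joint stands for the part that bears it (a point fixed in the world has none). Each returns a list of dicts, best first, with "score" (0 to 1); they miss things now and then, are a little off and sometimes report something else, mostly with a low value. They report only what shows in the picture. A call takes as long as a camera call. They do not tell look-alikes from the thing itself.
- ctrl.look_for(camera, query): "position" ([column, row] in pixels, amid what is visible of it).
- ctrl.landmark_of(camera, query): "position" ([column, row] in pixels: a listed point, or the origin of a listed thing).
The state is a dict: "t": time; "q": joint angles; "dq": joint speeds; "effort": joint torques, N m; "tool_pos": TCP position; "tool_rot": TCP orientation; "contact_force": force on the tool from outside, world axes, zero at the start; "wrist_torque": the same for the moment, N m; "opening": finger opening in m; "grip_force": force on a finger pad.
Only numpy, scipy, OpenCV 4.12 (cv2) and the standard library are available. Lean on these libraries where they do the work, as an engineer would, in place of code of your own. Each camera call takes 0.05 s, during which the arm holds its last target. There are 200 camera calls.

## Working session

There is one attempt and no reset: what is moved stays moved. The work goes in short steps, Python scripts to look and compute and a shell command to move; the robot and the scene stay as the last step left them, time stands still between calls to the robot, and variables do not carry over. Pictures are saved under pics/ and viewed, at most 14 in all, crops included, and the job is handed in when it is done.

```bash
mkdir -p pics
cat > h.py <<'E'
import numpy as np, cv2
from scipy.spatial.transform import Rotation as Rn
from station import ctrl
def ray(cam,p,c=None):
    c=c or ctrl.calibration(cam); R=np.array(c["R"]);t=np.array(c["t"])
    v=np.array([(p[0]-c["cx"])/c["fx"],(p[1]-c["cy"])/c["fy"]])
    if cam=="wrist":
        r=np.linalg.norm(v); d=np.r_[v/r*np.sin(r),np.cos(r)] if r>1e-9 else np.array([0,0,1.])
    else: d=np.r_[v,1]
    return -R.T@t, R.T@d
def atz(cam,p,z,c=None):
    o,d=ray(cam,p,c); return o+d*(z-o[2])/d[2]
def pix(cam,X,c=None):
    c=c or ctrl.calibration(cam); x=np.array(c["R"])@np.array(X)+np.array(c["t"])
    if cam=="wrist":
        s=np.hypot(x[0],x[1]); th=np.arctan2(s,x[2]); u=x[:2]/max(s,1e-9)*th
    else: u=x[:2]/x[2]
    return np.array([c["fx"]*u[0]+c["cx"],c["fy"]*u[1]+c["cy"]])
def state():
    o=ctrl.get_obs(); return o,np.array(o["tool_pos"]),Rn.from_rotvec(o["tool_rot"])
def totool(X):  # world target TCP -> tool shift cm
    o,p,R=state(); return R.inv().apply(np.array(X)-p)*100
E
python3 - <<'E'
from h import *
np.set_printoptions(precision=4,suppress=True)
for cam in ["scene","top"]:
    im=ctrl.get_image(cam); cv2.imwrite(f"pics/{cam}0.png",im)
    print(cam,-np.array(ctrl.calibration(cam)["R"]).T@np.array(ctrl.calibration(cam)["t"]))
    for q,z in [("key_center",.125),("slot",.075),("block",0),("case",0),("awl",.08),("seeker",.08),("key_tip",.01)]:
        for d in ctrl.landmark_of(cam,q)[:3]: print(q,np.round(d["position"],1),round(d["score"],2),atz(cam,d["position"],z))
o,p,R=state(); print(o["t"],p,R.as_matrix(),o["opening"])
E
```

```text
scene [ 1.3226 -0.6356  1.1077]
key_center [212.3 277. ] 0.85 [ 0.5274 -0.3459  0.125 ]
key_center [177.8 300.4] 0.6 [ 0.5363 -0.4405  0.125 ]
slot [373.8 209.4] 0.96 [0.5634 0.1305 0.075 ]
block [219.2 308.9] 0.95 [ 0.5255 -0.349   0.    ]
case [390.6 249.6] 0.77 [0.6537 0.1149 0.    ]
awl [203.4 272.8] 0.83 [ 0.4657 -0.3425  0.08  ]
seeker [230.3 302.4] 0.47 [ 0.5836 -0.34    0.08  ]
key_tip [184.2 327.5] 0.68 [ 0.526  -0.4451  0.01  ]
top [ 0.519  -0.0399  1.5005]
key_center [427.4 251.5] 0.56 [ 0.5374 -0.3469  0.125 ]
key_center [457.1 254.9] 0.56 [ 0.5277 -0.4299  0.125 ]
key_center [425.4 273.9] 0.31 [ 0.4748 -0.3406  0.125 ]
slot [262.1 241.5] 0.74 [0.5679 0.122  0.075 ]
slot [266.5 213.5] 0.34 [0.6495 0.1094 0.075 ]
block [422.  255.4] 0.59 [ 0.5272 -0.3581  0.    ]
block [421.3 232.8] 0.15 [ 0.5963 -0.3567  0.    ]
case [267.1 214.7] 0.77 [0.6526 0.1154 0.    ]
case [428.2 253.3] 0.73 [ 0.5336 -0.3771  0.    ]
awl [260.9 243.7] 0.7 [0.5613 0.1249 0.08  ]
awl [426.4 270.6] 0.59 [ 0.4828 -0.3535  0.08  ]
seeker [420.8 232.7] 0.54 [ 0.5925 -0.3383  0.08  ]
key_tip [446.  255.4] 0.54 [ 0.527  -0.4288  0.01  ]
0.8 [ 0.213  -0.5876  0.2313] [[ 0.9401  0.3409  0.    ]
 [ 0.3409 -0.9401 -0.    ]
 [-0.      0.     -1.    ]] 0.08537840475075117
```

Run:
```python
import cv2,numpy as np
a=cv2.imread("pics/scene0.png")[170:370,130:530]; b=cv2.imread("pics/top0.png")[150:330,220:500]
a=cv2.resize(a,(800,400),interpolation=cv2.INTER_CUBIC);cv2.imwrite("pics/a.png",a)
cv2.imwrite("pics/b.png",cv2.resize(b,None,fx=2.85,fy=2.85,interpolation=cv2.INTER_CUBIC))
```

```text
(no output)
```

View pics/a.png

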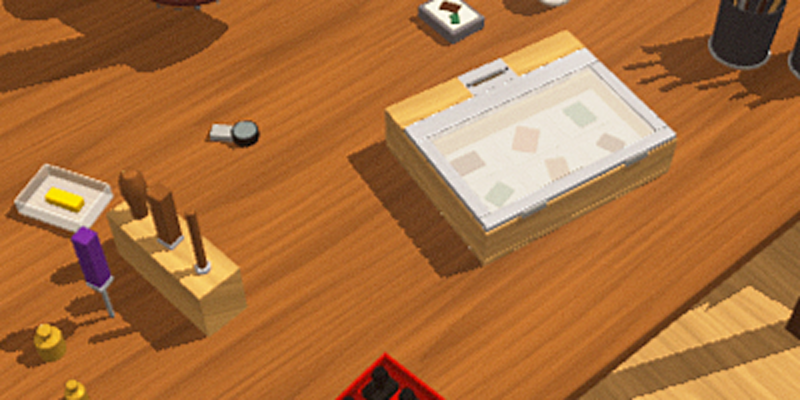

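View pics/b.png

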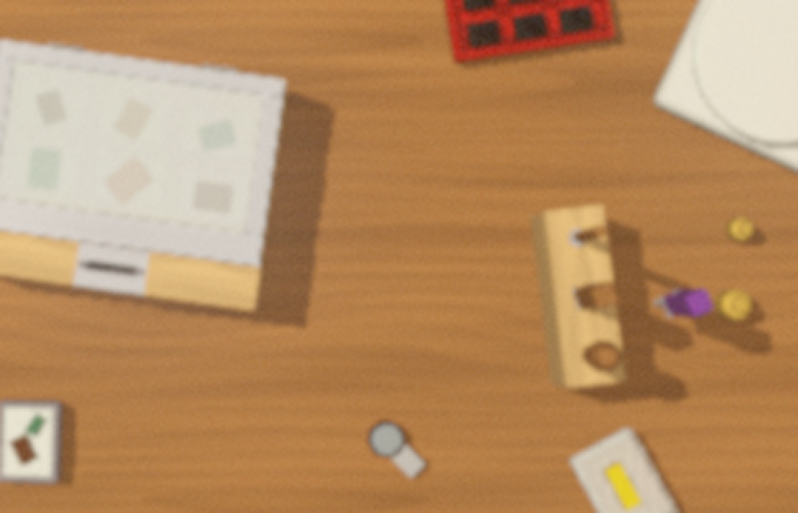

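The push rod is in the middle hole (scene crop ~(165,215), seeker at (200,240), awl at (135,195)). The purple decoy stands to the −y side at (92,260). The slot is at (488,75) in the scene crop and (112,267) in the top crop.

Run:
```python
from h import *
np.set_printoptions(precision=3,suppress=True)
d=np.array([.53,-.346,.32])
print(totool(d))
c=ctrl.calibration("wrist");o,p,R=state()
C=-np.array(c["R"]).T@np.array(c["t"]); print("cam in tool",R.inv().apply(C-p)*1000,c["fx"],c["cx"],c["cy"], R.inv().apply(np.array(c["R"]).T[:,2]))
```

```text
[ 38.033 -11.905  -8.867]
cam in tool [  64.948   -0.777 -142.393] 371.64829954431775 325.43625396462267 240.81142369232248 [-0.26  -0.001  0.966]
```

```bash
python3 -m handwheel '[[[6,-2,-3],[0,0,0.1]],[[12,-4,-6],[0,0,0.2]],[[18,-6,-8],[0,0,0.23]],[[24,-8,-9],[0,0,0.23]],[[30,-10,-9],[0,0,0.23]]]' -1
python3 -m handwheel '[[[5.5,0,0],[0,0,0]],[[5.5,0,0],[0,0,0]],[[5.5,0,0],[0,0,0]]]'
python3 - <<'E'
from h import *
np.set_printoptions(precision=4,suppress=True)
c=ctrl.calibration("wrist"); cv2.imwrite("pics/w1.png",ctrl.get_image("wrist"))
o,p,R=state(); print(o["t"],p,R.as_matrix()[:,0])
for q,z in [("key_center",.125),("block",0),("awl",.08),("seeker",.08)]:
    for d in ctrl.landmark_of("wrist",q)[:3]: print(q,np.round(d["position"],1),round(d["score"],2),atz("wrist",d["position"],z,c))
E
```

```text
t: 1.42
tool_pos: [0.4466, -0.403, 0.3222]
tool_rot: [3.134, 0.184, 0.003]
contact_force: [-0.1, -1.2, -0.2]
opening: 0.0856
grip_force: 0.0
t: 1.8
tool_pos: [0.4994, -0.3975, 0.3201]
tool_rot: [-3.136, -0.186, 0.001]
contact_force: [-0.4, 0.1, -0.4]
opening: 0.0853
grip_force: 0.0
1.85 [ 0.499  -0.3978  0.3203] [ 0.9931  0.1169 -0.0004]
key_center [370.7 192.5] 0.96 [ 0.5236 -0.4356  0.125 ]
key_center [274.2 176.5] 0.82 [ 0.528  -0.3462  0.125 ]
block [288.1 165.9] 0.81 [ 0.5298 -0.3462  0.    ]
awl [283.1 228. ] 0.82 [ 0.4697 -0.3549  0.08  ]
seeker [281.5 114.3] 0.58 [ 0.5881 -0.3411  0.08  ]
```

View pics/w1.png

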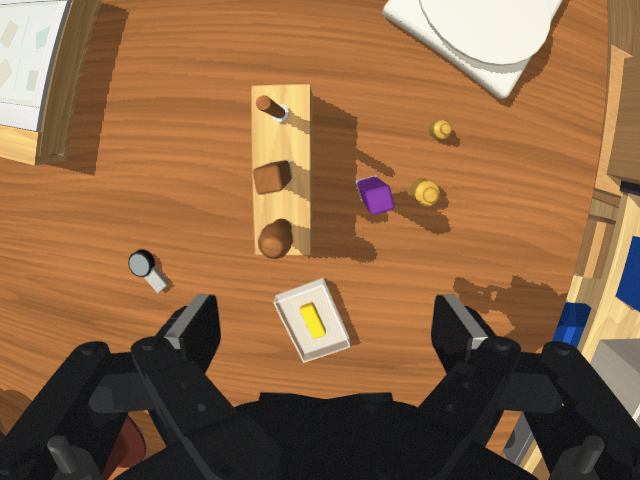

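The block is aligned with the image, from (252,85) to (310,255). The key handle is at (272,177), turned slightly, and the purple decoy at (377,195) is clear of it.

```bash
cat > fit.py <<'E'
from h import *
from scipy.optimize import minimize
im=cv2.imread("pics/w1.png"); c=ctrl.calibration("wrist")
w=im[145:215,240:312].astype(int); b,g,r=w[...,0],w[...,1],w[...,2]
print(im[177,265],im[163,270],im[205,290],im[190,300],im[180,288],im[150,300])
m=((r<150)&(r>b*1.5)&(r<1.9*g+200)).astype(np.uint8)
m=cv2.morphologyEx(m,cv2.MORPH_OPEN,np.ones((2,2)))
n,l,s,_=cv2.connectedComponentsWithStats(m); k=l[177-145,268-240]; m=(l==k).astype(np.uint8)
S=8
M=cv2.resize(m,None,fx=S,fy=S,interpolation=cv2.INTER_NEAREST)
def model(v):
    x,y,a=v;P=[]
    for z in (.086,.17):
        for i,j in ((1,1),(1,-1),(-1,-1),(-1,1)):
            P.append(pix("wrist",[x+.011*(i*np.cos(a)-j*np.sin(a)),y+.011*(i*np.sin(a)+j*np.cos(a)),z],c)-[240,145])
    P=(np.array(P)+.5)*S
    I=np.zeros_like(M); cv2.fillConvexPoly(I,cv2.convexHull(np.int32(P)),1); return I,P
def cost(v):
    I,_=model(v); return -(I&M).sum()/(I|M).sum()
best=min((minimize(cost,[.528,-.346,a],method="Nelder-Mead",options=dict(initial_simplex=[[.528,-.346,a],[.532,-.346,a],[.528,-.342,a],[.528,-.346,a+.08]])) for a in (-.1,0,.1,.2,.35)),key=lambda r:r.fun)
print(best.x,best.fun)
I,P=model(best.x); v=cv2.resize(im[145:215,240:312],None,fx=S,fy=S,interpolation=cv2.INTER_CUBIC)
cs,_=cv2.findContours(M,0,1); cv2.drawContours(v,cs,-1,(0,255,0),1)
for a in (P[:4],P[4:]): cv2.polylines(v,[np.int32(a)],True,(255,0,0),1)
cv2.imwrite("pics/fit.png",v)
E
python3 fit.py
```

```text
[ 64 114 175] [ 55  86 122] [122 197 239] [ 81 125 163] [35 51 76] [131 212 247]
[ 0.53  -0.352  0.3  ] 57703779009351.56fit.py:19: RuntimeWarning: overflow encountered in scalar negative
  I,_=model(v); return -(I&M).sum()/(I|M).sum()
```

View pics/fit.png

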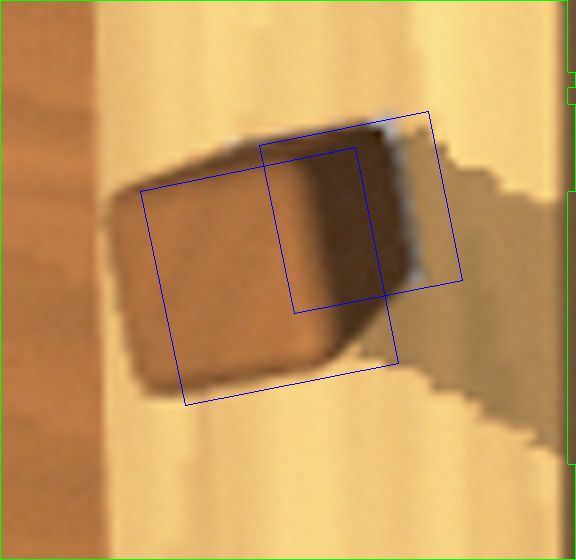

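The top face corners in this crop are about (113,195), (298,155), (330,358) and (146,396). The handle's foot corners are about (388,122) and (415,278).

Run:
```python
from h import *
np.set_printoptions(precision=4,suppress=True)
c=ctrl.calibration("wrist")
P=np.array([[113,195],[298,155],[330,358],[146,396]])/8-.5+[240,145]
X=np.array([atz("wrist",p,.17,c) for p in P]); print(X, X.mean(0))
for i in range(4):
    d=X[(i+1)%4]-X[i]; print(np.linalg.norm(d),np.arctan2(d[1],d[0])%(np.pi/2))
Q=np.array([[388,122],[415,278]])/8-.5+[240,145]
Y=np.array([atz("wrist",p,.082,c) for p in Q]); print(Y); d=Y[0]-Y[1]; print(np.linalg.norm(d),np.arctan2(d[1],d[0]))
o,p,R=state(); print(p,R.as_matrix()[:,:2],totool([.528,-.346,.32]))
```

```text
[[ 0.5367 -0.3355  0.17  ]
 [ 0.5424 -0.3537  0.17  ]
 [ 0.5225 -0.3588  0.17  ]
 [ 0.5168 -0.3406  0.17  ]] [ 0.5296 -0.3472  0.17  ]
0.01905459377024515 0.3055257152067201
0.02052864044785455 0.2539468933612574
0.019104388154696648 0.3049596897603031
0.020520469904179592 0.2514965273897971
[[ 0.5416 -0.3539  0.082 ]
 [ 0.522  -0.3594  0.082 ]]
0.020460292835009525 0.2738507854874781
[ 0.4986 -0.3981  0.3207] [[ 0.9933  0.1159]
 [ 0.1159 -0.9933]
 [ 0.0002  0.0004]] [ 3.5204 -4.8377  0.066 ]
```

```bash
python3 -m handwheel '[[[1.8,-2.4,2],[0,0,-0.08]],[[3.62,-4.77,5],[0,0,-0.155]],[[3.62,-4.77,9],[0,0,-0.155]],[[3.62,-4.77,9],[0,0,-0.155]]]'
python3 - <<'E'
from h import *
np.set_printoptions(precision=4,suppress=True)
c=ctrl.calibration("wrist"); cv2.imwrite("pics/w2.png",ctrl.get_image("wrist"))
o,p,R=state(); print(o["t"],p,R.as_matrix()[:,0],np.arctan2(*R.as_matrix()[[1,0],0]))
for d in ctrl.landmark_of("wrist","key_center")[:3]: print(np.round(d["position"],1),round(d["score"],2),atz("wrist",d["position"],.125,c))
E
```

```text
t: 2.55
tool_pos: [0.5277, -0.3446, 0.2262]
tool_rot: [-3.107, -0.426, 0.008]
contact_force: [-0.4, 0.1, -0.4]
opening: 0.0852
grip_force: 0.0
2.6 [ 0.5288 -0.3457  0.2292] [ 0.9632  0.2687 -0.0018] 0.27200879257442995
[327.  236.9] 0.91 [ 0.5291 -0.3437  0.125 ]
[445.6 274.7] 0.85 [ 0.5252 -0.4339  0.125 ]
[476.6 256.4] 0.2 [ 0.5445 -0.4522  0.125 ]
```

View pics/w2.png

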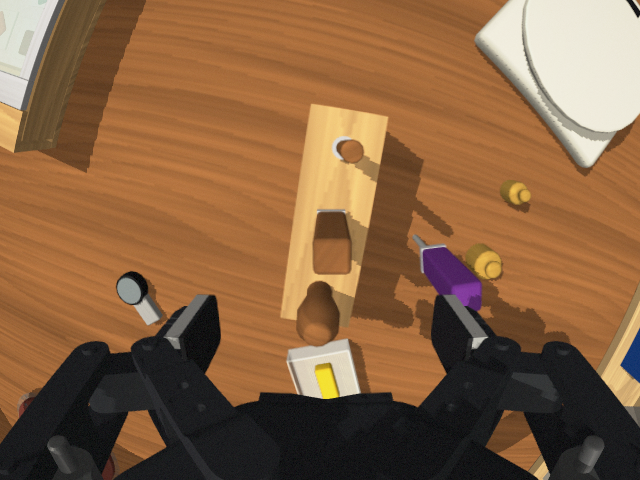

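The key is upright in view at (332,240), centred between the fingers at (215,320) and (435,320). The purple decoy's top at (465,290) is near the right finger, so I'll half-close before descending.

```bash
python3 -m handwheel '[[[0,0,0],[0,0,0]],[[0,0,1],[0,0,0]],[[0,0,3],[0,0,0]],[[0,0,5],[0,0,0]]]' -0.1 20
python3 -m handwheel '[[[0,0,2],[0,0,0]],[[0,0,4],[0,0,0]],[[0,0,5.4],[0,0,0]],[[0,0,5.4],[0,0,0]]]'
python3 - <<'E'
from h import *
o,p,R=state(); print(p,R.as_matrix()[:,2])
im=ctrl.get_image("wrist");cv2.imwrite("pics/w3.png",im)
E
```

```text
t: 3.15
tool_pos: [0.5295, -0.3456, 0.1783]
tool_rot: [-3.112, -0.427, 0.001]
contact_force: [0.4, 0.2, -0.3]
opening: 0.0469
grip_force: 0.0
t: 3.65
tool_pos: [0.5291, -0.3453, 0.1244]
tool_rot: [-3.11, -0.427, 0.003]
contact_force: [0.7, -1.2, 0.7]
opening: 0.0472
grip_force: 0.0
[ 0.52912925 -0.34528306  0.12441931] [-0.00233912  0.00193836 -0.99999539]
```

View pics/w3.png

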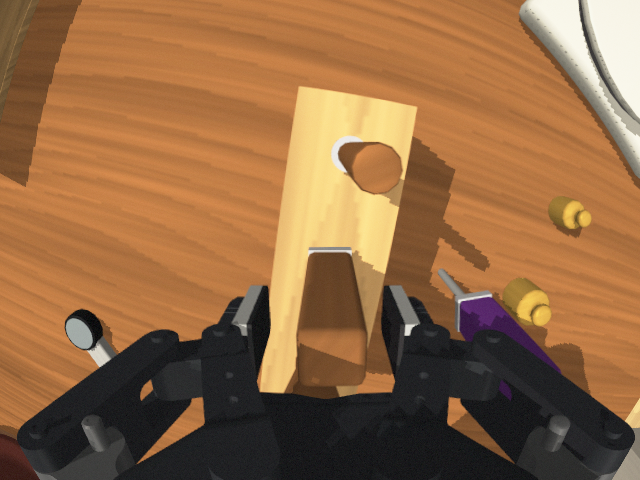

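```bash
python3 -m handwheel '[[[0,0.1,0],[0,0,0]],[[0,0.1,0],[0,0,0]],[[0,0.1,0],[0,0,0]],[[0,0.1,0],[0,0,0]],[[0,0.1,0],[0,0,0]]]' 1 60
python3 -m handwheel '[[[0,0,0],[0,0,0]],[[0,0,0],[0,0,0]]]'
python3 - <<'E'
from h import *
o,p,R=state(); print(o["t"],p,o["tool_rot"],R.as_matrix(),o["contact_force"])
for cam in ["scene","top"]:
    ctrl.get_image(cam)
    for d in ctrl.landmark_of(cam,"slot")[:2]: print(d, atz(cam,d["position"],.075))
E
```

```text
t: 4.32
tool_pos: [0.5308, -0.3475, 0.1277]
tool_rot: [3.111, 0.427, 0.003]
contact_force: [0.6, 0.3, 7.0]
opening: 0.0215
grip_force: 59.2
t: 4.58
tool_pos: [0.5308, -0.3475, 0.1278]
tool_rot: [3.11, 0.427, 0.003]
contact_force: [0.2, -0.3, 5.1]
opening: 0.0214
grip_force: 59.2
4.575 [ 0.53084197 -0.34751172  0.12775634] [3.11047666e+00 4.26932550e-01 2.56027883e-03] [[ 0.96301685  0.2694346   0.00188123]
 [ 0.26943778 -0.96301628 -0.00171215]
 [ 0.00135034  0.00215571 -0.99999676]] [ 0.19163218 -0.25224323  5.08623879]
{'position': [374.8, 208.1], 'score': 0.94} [0.56135271 0.1360485  0.075     ]
{'position': [374.3, 214.7], 'score': 0.48} [0.5794098  0.11767232 0.075     ]
{'position': [260.9, 243.4], 'score': 0.8} [0.56236138 0.12548733 0.075     ]
{'position': [257.7, 244.9], 'score': 0.25} [0.55801562 0.1347753  0.075     ]
```

```bash
python3 -m handwheel '[[[0,0,-1.5],[0,0,0]],[[0,0,-5],[0,0,0]],[[0,0,-9],[0,0,0]],[[0,0,-13],[0,0,0]],[[0,0,-13],[0,0,0]]]'
python3 - <<'E'
from h import *
np.set_printoptions(precision=4,suppress=True)
o,p,R=state(); print(p,o["contact_force"])
c=ctrl.calibration("wrist"); cv2.imwrite("pics/w4.png",ctrl.get_image("wrist"))
for q in ("slot","key_tip"):
    for d in ctrl.landmark_of("wrist",q)[:2]: print(q,d, atz("wrist",d["position"],.075,c),pix("wrist",p+R.apply([0,0,.1178]),c))
print(totool([.562,.128,p[2]]), totool([.51,.128,p[2]]))
E
```

```text
t: 5.4
tool_pos: [0.5315, -0.3479, 0.2615]
tool_rot: [3.107, 0.427, 0.008]
contact_force: [-0.3, 0.1, -0.0]
opening: 0.0214
grip_force: 59.4
[ 0.5315 -0.3479  0.2615] [-0.3108  0.1015 -0.0428]
key_tip {'position': [326.0, 232.0], 'score': 0.91} [ 0.5177 -0.3526  0.075 ] [326.6781 233.7732]
key_tip {'position': [398.1, 236.1], 'score': 0.62} [ 0.5319 -0.4179  0.075 ] [326.6781 233.7732]
[ 15.9115 -44.7939  -0.6008] [ 10.9039 -46.1953  -0.5892]
```

```bash
python3 -m handwheel '[[[1.5,-5.5,0],[0,0,0.1]],[[3,-11,0],[0,0,0.2]],[[4.5,-16.5,0],[0,0,0.3]],[[6,-22,0],[0,0,0.4]]]'
python3 - <<'E'
from h import *
np.set_printoptions(precision=4,suppress=True)
o,p,R=state(); print(p,np.arctan2(*R.as_matrix()[[1,0],0]),totool([.53,.128,.265]))
E
```

```text
t: 6.05
tool_pos: [0.5273, -0.1167, 0.2537]
tool_rot: [-3.133, 0.205, 0.006]
contact_force: [0.9, -0.7, -0.9]
opening: 0.0213
grip_force: 59.4
[ 0.5273 -0.1167  0.2537] -0.13091891698104813 [ -2.9291 -24.3003  -1.0927]
```

```bash
python3 -m handwheel '[[[-0.7,-6,-0.5],[0,0,0]],[[-1.5,-12,-0.9],[0,0,0]],[[-2.2,-18,-0.9],[0,0,0]],[[-2.9,-24,-0.9],[0,0,0]],[[-2.9,-24.2,-0.9],[0,0,0]]]'
python3 -m handwheel '[[[0,0,0],[0,0,0]]]'
python3 - <<'E'
from h import *
np.set_printoptions(precision=4,suppress=True)
o,p,R=state(); print(p,o["contact_force"])
c=ctrl.calibration("wrist"); cv2.imwrite("pics/w5.png",ctrl.get_image("wrist"))
for q in ("slot","key_tip"):
    for d in ctrl.landmark_of("wrist",q)[:2]: print(q,d, atz("wrist",d["position"],.075,c),pix("wrist",p+R.apply([0,0,.1178]),c))
E
```

```text
t: 6.68
tool_pos: [0.5289, 0.1283, 0.2628]
tool_rot: [3.136, -0.19, -0.007]
contact_force: [-0.7, -0.7, -0.4]
opening: 0.021
grip_force: 59.4
t: 6.8
tool_pos: [0.5298, 0.1247, 0.2634]
tool_rot: [3.134, -0.199, -0.005]
contact_force: [0.1, -0.7, -0.9]
opening: 0.0212
grip_force: 59.4
[0.5298 0.1247 0.2634] [ 0.1355 -0.7288 -0.873 ]
slot {'position': [307.4, 184.6], 'score': 0.95} [0.5585 0.1376 0.075 ] [326.1237 233.3837]
key_tip {'position': [326.9, 233.5], 'score': 0.74} [0.5115 0.126  0.075 ] [326.1237 233.3837]
```

View pics/w5.png

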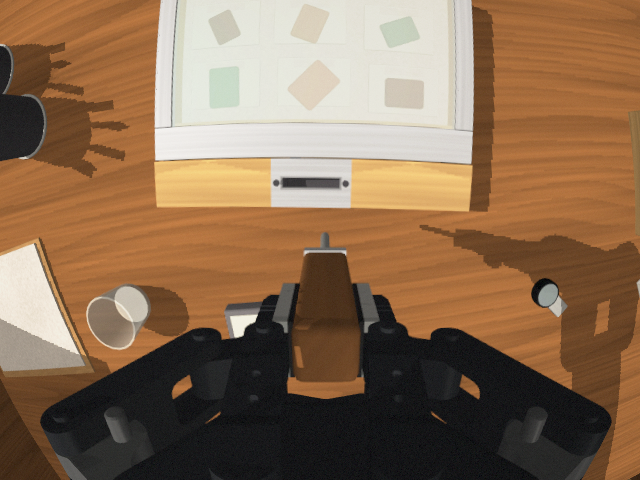

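The rail's slot is at pixels (281–341, 183), centred near (311,183.5) and aligned with the image. The rod tip is at (326,233).

Run:
```python
from h import *
np.set_printoptions(precision=4,suppress=True)
o,p,R=state(); c=ctrl.calibration("wrist")
for q in ((281,183),(341,183.5),(311,183.3)): print(atz("wrist",q,.075,c))
S=atz("wrist",(311,183.3),.075,c); print(p,o["t"],totool([S[0],S[1],.09+.1178]))
```

```text
[0.5641 0.1598 0.075 ]
[0.5565 0.1065 0.075 ]
[0.5602 0.1331 0.075 ]
[0.5305 0.1235 0.2646] 6.95 [ 2.8264 -1.3349  5.6708]
```

```bash
python3 -m handwheel '[[[2.8,-1.3,0],[0,0,0]],[[2.8,-1.3,3],[0,0,0]],[[2.8,-1.3,5.5],[0,0,0]],[[2.8,-1.3,5.5],[0,0,0]]]'
python3 - <<'E'
from h import *
np.set_printoptions(precision=4,suppress=True)
o,p,R=state(); print(p,o["contact_force"],R.as_matrix())
c=ctrl.calibration("wrist"); im=ctrl.get_image("wrist"); cv2.imwrite("pics/w6.png",cv2.resize(im[190:290,260:400],None,fx=5.6,fy=5.6,interpolation=cv2.INTER_CUBIC))
for q in ("slot","key_tip"):
    for d in ctrl.landmark_of("wrist",q)[:2]: print(q,d, atz("wrist",d["position"],.075,c),pix("wrist",p+R.apply([0,0,.1178]),c))
for q in ("slot",):
    print(pix("wrist",[.5602,.1331,.075],c))
E
```

```text
t: 7.45
tool_pos: [0.5586, 0.1327, 0.2075]
tool_rot: [3.134, -0.203, -0.009]
contact_force: [-0.4, 0.0, -0.5]
opening: 0.0212
grip_force: 59.6
[0.5586 0.1327 0.2075] [-0.4419  0.0198 -0.522 ] [[ 0.9916 -0.1289 -0.0055]
 [-0.1289 -0.9917 -0.0007]
 [-0.0054  0.0014 -1.    ]]
slot {'position': [324.1, 228.4], 'score': 0.92} [0.5583 0.1341 0.075 ] [326.0701 233.3855]
key_tip {'position': [325.9, 233.2], 'score': 0.71} [0.5544 0.1332 0.075 ] [326.0701 233.3855]
[325.0648 225.8574]
```

View pics/w6.png

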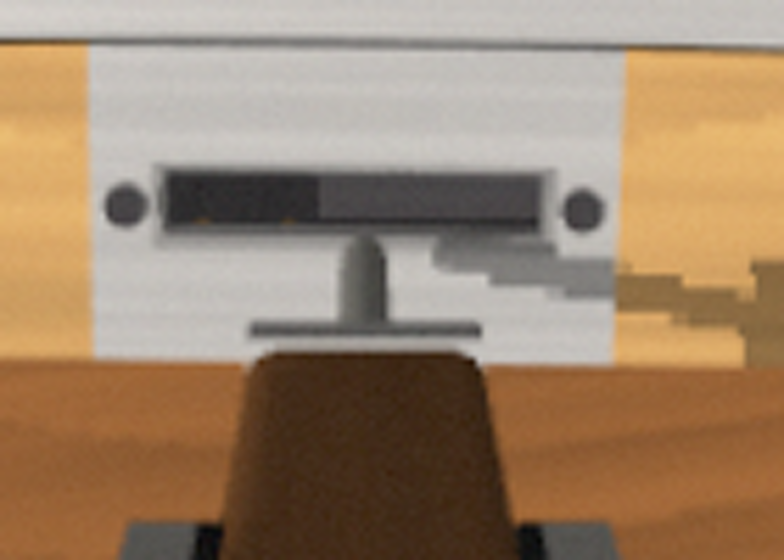

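The rod tip is at crop (363,237), pixel (324.8,232.3). The slot is centred at crop (354,202), pixel (323.2,226).

Run:
```python
from h import *
np.set_printoptions(precision=4,suppress=True)
o,p,R=state(); c=ctrl.calibration("wrist")
S=atz("wrist",(323.0,225.8),.075,c); T=p+R.apply([0,0,.1178]); print(p,S,T,atz("wrist",(324.6,232.9),T[2],c),R.inv().apply(S-T)*100)
```

```text
[0.5608 0.1336 0.2118] [0.5627 0.1358 0.075 ] [0.561  0.1336 0.094 ] [0.5615 0.1346 0.094 ] [ 0.1294 -0.2385  1.9015]
```

```bash
python3 -m handwheel '[[[0,0,0],[0,0,0]],[[0,0,0],[0,0,0]]]'
python3 - <<'E'
from h import *
np.set_printoptions(precision=4,suppress=True)
o,p,R=state(); print(p,o["contact_force"],R.as_matrix())
c=ctrl.calibration("wrist"); im=ctrl.get_image("wrist")
T=p+R.apply([0,0,.1178]);u=pix("wrist",T,c); print("tip pred",u,(u-[260,190])*5.6)
v=cv2.resize(im[190:290,260:400],None,fx=5.6,fy=5.6,interpolation=cv2.INTER_CUBIC); cv2.imwrite("pics/w7.png",v)
for q in ("slot","key_tip"):
    for d in ctrl.landmark_of("wrist",q)[:1]: print(q,d, atz("wrist",d["position"],.075,c))
import pickle; pickle.dump((p,R.as_matrix(),{k:np.array(x) if k in "Rt" else x for k,x in c.items()}),open("c7.pkl","wb"))
E
```

```text
t: 7.85
tool_pos: [0.5605, 0.1342, 0.2116]
tool_rot: [-3.135, 0.2, -0.003]
contact_force: [-0.2, -0.1, -0.4]
opening: 0.0212
grip_force: 59.6
[0.5605 0.1342 0.2116] [-0.1996 -0.0567 -0.3661] [[ 0.9919 -0.1269  0.0019]
 [-0.1269 -0.9919  0.0002]
 [ 0.0018 -0.0005 -1.    ]]
tip pred [326.0948 233.4003] [370.1307 243.0416]
slot {'position': [326.3, 230.4], 'score': 0.75} [0.5585 0.1344 0.075 ]
key_tip {'position': [327.2, 234.2], 'score': 0.77} [0.5554 0.1341 0.075 ]
```

View pics/w7.png

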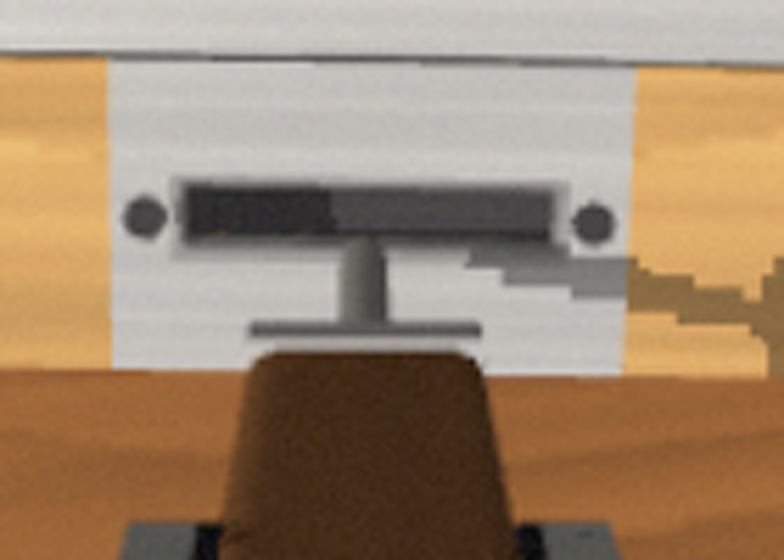

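The slot is now centred at crop (370,215) and the rod tip at (363,242).

Run:
```python
from h import *
import pickle
np.set_printoptions(precision=4,suppress=True)
p,M,c=pickle.load(open("c7.pkl","rb")); f=lambda a,b:(260-.4+a/5.6,190-.4+b/5.6)
T=p+M@[0,0,.1178]
S=atz("wrist",f(370,215),.075,c); T2=atz("wrist",f(363,242.5),T[2],c)
print(S,T,T2,M.T@(S-T)*100,M.T@(S-T2)*100)
for a,b in ((185,187),(553,187),(185,242),(553,242),(110,60),(635,66)): print(atz("wrist",f(a,b),.075,c))
print(ctrl.get_obs()["tool_pos"])
```

```text
[0.5604 0.1346 0.075 ] [0.5607 0.1343 0.0938] [0.5613 0.1354 0.0938] [-0.0372 -0.0308  1.8759] [-0.0741  0.0899  1.8758]
[0.5676 0.1593 0.075 ]
[0.5612 0.1092 0.075 ]
[0.5599 0.1605 0.075 ]
[0.5535 0.11   0.075 ]
[0.5865 0.1669 0.075 ]
[0.5766 0.0962 0.075 ]
[0.5602 0.1343 0.2108]
```

```bash
python3 -m handwheel '[[[-0.05,0.05,0.8],[0,0,0]],[[-0.05,0.05,1.4],[0,0,0]],[[-0.05,0.05,1.9],[0,0,0]],[[-0.05,0.05,2.3],[0,0,0]],[[-0.05,0.05,2.3],[0,0,0]]]'
```

```text
t: 8.62
tool_pos: [0.5593, 0.1338, 0.1868]
tool_rot: [3.135, -0.2, -0.001]
contact_force: [0.6, 0.5, -1.4]
opening: 0.0215
grip_force: 59.6
```

```bash
python3 -m handwheel '[[[0,0,0.5],[0,0,0]],[[0,0,1.0],[0,0,0]],[[0,0,1.5],[0,0,0]],[[0,0,1.5],[0,0,0]]]'
python3 -m handwheel '[[[0,0,0.2],[0,0,0]],[[0,0,0.4],[0,0,0]],[[0,0,0.4],[0,0,0]]]'
```

```text
t: 9.12
tool_pos: [0.5592, 0.1337, 0.1716]
tool_rot: [3.135, -0.2, -0.001]
contact_force: [-0.2, -0.1, -0.7]
opening: 0.0214
grip_force: 59.6
t: 9.5
tool_pos: [0.5593, 0.1338, 0.1681]
tool_rot: [3.135, -0.2, -0.001]
contact_force: [-0.1, 0.0, -1.1]
opening: 0.0213
grip_force: 59.6
```

```bash
for i in 1; do python3 -m handwheel '[[[0,0,0.15],[0,0,0]],[[0,0,0.3],[0,0,0]],[[0,0,0.3],[0,0,0]]]'; python3 -m handwheel '[[[0,0,0.1],[0,0,0]],[[0,0,0.1],[0,0,0]]]'; python3 -m handwheel '[[[0,0,0.1],[0,0,0]],[[0,0,0.1],[0,0,0]]]'; done
```

```text
t: 9.88
tool_pos: [0.5594, 0.1338, 0.1651]
tool_rot: [3.135, -0.2, -0.0]
contact_force: [-0.5, -0.1, 0.5]
opening: 0.0215
grip_force: 59.6
t: 10.12
tool_pos: [0.5596, 0.1338, 0.1645]
tool_rot: [-3.135, 0.2, -0.0]
contact_force: [0.0, 0.2, -0.3]
opening: 0.0218
grip_force: 59.7
t: 10.38
tool_pos: [0.5598, 0.1338, 0.1641]
tool_rot: [-3.135, 0.2, -0.001]
contact_force: [-1.1, 0.7, 4.9]
opening: 0.0216
grip_force: 60.3
```

```bash
python3 -m handwheel '[[[0,0,-0.4],[0,0,0]],[[0,-0.4,-0.4],[0,0,0]],[[0,-0.8,-0.4],[0,0,0]],[[0,-0.8,-0.1],[0,0,0]],[[0,-0.8,0],[0,0,0]]]'; python3 -m handwheel '[[[0,0,0],[0,0,0]]]'
python3 -m handwheel '[[[0,0,-0.4],[0,0,0]],[[0,-0.4,-0.4],[0,0,0]],[[0,-0.8,-0.4],[0,0,0]],[[0,-0.8,-0.1],[0,0,0]],[[0,-0.8,0],[0,0,0]]]'; python3 -m handwheel '[[[0,0,0],[0,0,0]]]'
```

```text
t: 11.0
tool_pos: [0.5607, 0.142, 0.1639]
tool_rot: [-3.135, 0.199, -0.001]
contact_force: [-0.7, 0.2, 5.5]
opening: 0.0215
grip_force: 60.3
t: 11.12
tool_pos: [0.5607, 0.142, 0.164]
tool_rot: [-3.134, 0.2, -0.001]
contact_force: [-0.9, 1.3, 3.6]
opening: 0.0215
grip_force: 60.1
t: 11.75
tool_pos: [0.5614, 0.1497, 0.1629]
tool_rot: [3.135, -0.199, -0.001]
contact_force: [0.2, -0.2, -1.3]
opening: 0.0216
grip_force: 59.7
t: 11.88
tool_pos: [0.5614, 0.1496, 0.163]
tool_rot: [3.135, -0.2, -0.001]
contact_force: [0.6, -0.6, -0.1]
opening: 0.0211
grip_force: 59.7
```

```bash
python3 -m handwheel '[[[0,0,0.1],[0,0,0]],[[0,0,0.1],[0,0,0]]]';python3 -m handwheel '[[[0,0,0.1],[0,0,0]],[[0,0,0.1],[0,0,0]]]';python3 -m handwheel '[[[0,0,0.1],[0,0,0]],[[0,0,0.1],[0,0,0]]]'
```

```text
t: 12.12
tool_pos: [0.5614, 0.1496, 0.1622]
tool_rot: [3.135, -0.2, -0.0]
contact_force: [0.3, -0.2, -0.1]
opening: 0.0215
grip_force: 59.7
t: 12.38
tool_pos: [0.5615, 0.1497, 0.1616]
tool_rot: [3.135, -0.2, 0.0]
contact_force: [-0.9, 0.3, 0.2]
opening: 0.0212
grip_force: 59.8
t: 12.62
tool_pos: [0.5616, 0.1497, 0.1608]
tool_rot: [3.135, -0.2, 0.0]
contact_force: [-0.6, -0.2, 2.3]
opening: 0.0213
grip_force: 60.1
```

```bash
python3 -m handwheel '[[[0,0,0.1],[0,0,0]],[[0,0,0.2],[0,0,0]],[[0,0,0.2],[0,0,0]]]';python3 -m handwheel '[[[0,0,0.1],[0,0,0]],[[0,0,0.2],[0,0,0]],[[0,0,0.2],[0,0,0]]]'
```

```text
t: 13.0
tool_pos: [0.5616, 0.1497, 0.1585]
tool_rot: [-3.135, 0.2, -0.0]
contact_force: [-0.9, 1.0, 3.7]
opening: 0.0213
grip_force: 60.2
t: 13.38
tool_pos: [0.5616, 0.1497, 0.1564]
tool_rot: [-3.135, 0.2, -0.0]
contact_force: [-1.9, -0.8, 4.0]
opening: 0.0211
grip_force: 60.3
```

```bash
python3 -m handwheel '[[[0,0,0.1],[0,0,0]],[[0,0,0.2],[0,0,0]],[[0,0,0.2],[0,0,0]]]'
python3 - <<'E'
from h import *
im=ctrl.get_image("scene");a=cv2.imread("pics/scene0.png"); d=cv2.absdiff(im,a).max(2)[200:300,320:470]; cv2.imwrite("pics/s2.png",im)
print((d>30).sum(),[d[:,i:i+30].mean().round(1) for i in range(0,150,30)])
E
```

```text
t: 13.75
tool_pos: [0.5616, 0.1497, 0.1547]
tool_rot: [-3.135, 0.2, -0.001]
contact_force: [-1.8, -0.8, 5.6]
opening: 0.0208
grip_force: 60.5
2872 [np.float64(34.0), np.float64(36.2), np.float64(17.2), np.float64(15.1), np.float64(29.6)]
```

```bash
python3 -m handwheel '[[[0,0,0.05],[0,0,0]],[[0,0,0.05],[0,0,0]],[[0,0,0.05],[0,0,0]],[[0,0,0.05],[0,0,0]]]'
python3 - <<'E'
from h import *
im=ctrl.get_image("scene");a=cv2.imread("pics/s2.png"); d=cv2.absdiff(im,a).max(2)[150:300,320:500]
print((d>30).sum()); cv2.imwrite("pics/s3.png",np.hstack([cv2.resize(x[130:310,310:490],(390,390)) for x in (a,im)]))
E
```

```text
t: 14.3
tool_pos: [0.5617, 0.1497, 0.1544]
tool_rot: [-3.135, 0.2, -0.001]
contact_force: [-1.4, -0.5, 6.5]
opening: 0.0217
grip_force: 60.5
693
```

View pics/s3.png

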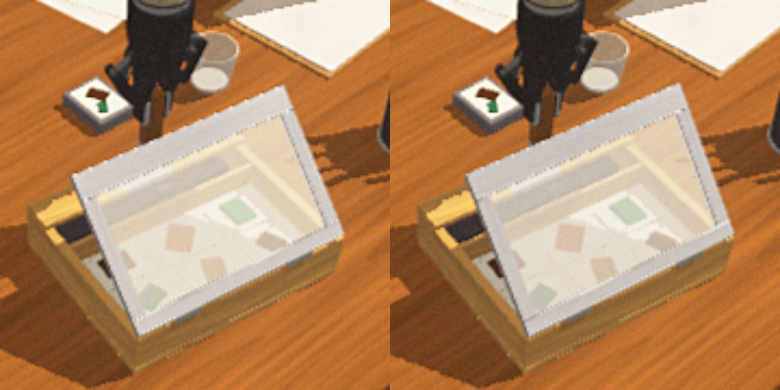

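The lid is raised in both frames and nearly settled, so I'll withdraw straight up.

```bash
python3 -m handwheel '[[[0,0,-1],[0,0,0]],[[0,0,-3],[0,0,0]],[[0,0,-6],[0,0,0]],[[0,0,-9],[0,0,0]],[[0,0,-11.5],[0,0,0]]]'; python3 -m handwheel '[[[0,0,0],[0,0,0]]]'
python3 - <<'E'
from h import *
np.set_printoptions(precision=4,suppress=True)
o,p,R=state(); print(p,totool([.5308,-.3475,.265]),np.arctan2(*R.as_matrix()[[1,0],0]),R.as_matrix()[:,2])
E
```

```text
t: 14.98
tool_pos: [0.5614, 0.1497, 0.2709]
tool_rot: [-3.135, 0.2, -0.001]
contact_force: [0.3, -0.3, -0.5]
opening: 0.0213
grip_force: 59.5
t: 15.1
tool_pos: [0.5626, 0.1499, 0.2722]
tool_rot: [-3.134, 0.2, -0.008]
contact_force: [0.1, -0.6, -0.3]
opening: 0.0212
grip_force: 59.6
[0.5626 0.1499 0.2722] [ 3.1466 49.7427  0.6625] -0.12716712452321755 [ 0.0052  0.0009 -1.    ]
```

```bash
python3 -m handwheel '[[[0.3,5.5,0],[0,0,0]],[[0.6,11,0],[0,0,-0.1]],[[1,17,0],[0,0,-0.2]],[[1.4,23,0],[0,0,-0.3]],[[1.8,29,0],[0,0,-0.4]]]'
python3 - <<'E'
from h import *
np.set_printoptions(precision=4,suppress=True)
o,p,R=state(); print(p,totool([.5308,-.3475,.272]),np.arctan2(*R.as_matrix()[[1,0],0]),R.as_matrix()[:,2])
E
```

```text
t: 15.72
tool_pos: [0.5414, -0.1417, 0.2672]
tool_rot: [-3.11, -0.432, 0.003]
contact_force: [0.9, 0.6, -0.4]
opening: 0.0208
grip_force: 59.6
[ 0.5414 -0.1417  0.2672] [-6.6345 19.5065 -0.5036] 0.27622679620325913 [-0.0021  0.0012 -1.    ]
```

```bash
python3 -m handwheel '[[[-2,6,0],[0,0,0]],[[-4,12,-0.3],[0,0,0]],[[-6,17.5,-0.4],[0,0,0]],[[-6.6,19.5,-0.4],[0,0,0]],[[-6.6,19.5,-0.4],[0,0,0]]]'; python3 -m handwheel '[[[0,0,0],[0,0,0]],[[0,0,0],[0,0,0]]]'
python3 - <<'E'
from h import *
np.set_printoptions(precision=4,suppress=True)
o,p,R=state(); print(p,totool([.5308,-.3475,.272]),np.arctan2(*R.as_matrix()[[1,0],0]),R.as_matrix()[:,2])
c=ctrl.calibration("wrist"); im=ctrl.get_image("wrist"); u=pix("wrist",p+R.apply([0,0,.1178]),c)
print(u, pix("wrist",[.5308,-.3475,.08],c))
cv2.imwrite("pics/w8.png",cv2.resize(im[150:300,240:420],None,fx=4,fy=4,interpolation=cv2.INTER_CUBIC))
E
```

```text
t: 16.35
tool_pos: [0.5309, -0.3463, 0.2711]
tool_rot: [-3.11, -0.424, 0.003]
contact_force: [-0.0, 1.0, -0.1]
opening: 0.0216
grip_force: 59.7
t: 16.6
tool_pos: [0.5319, -0.3442, 0.2728]
tool_rot: [-3.112, -0.43, -0.0]
contact_force: [-0.3, 0.4, -0.5]
opening: 0.021
grip_force: 59.7
[ 0.5319 -0.3442  0.2728] [-0.1982  0.2858  0.0788] 0.2748355473218636 [-0.      0.0004 -1.    ]
[326.6736 233.7467] [329.649  216.1185]
```

View pics/w8.png

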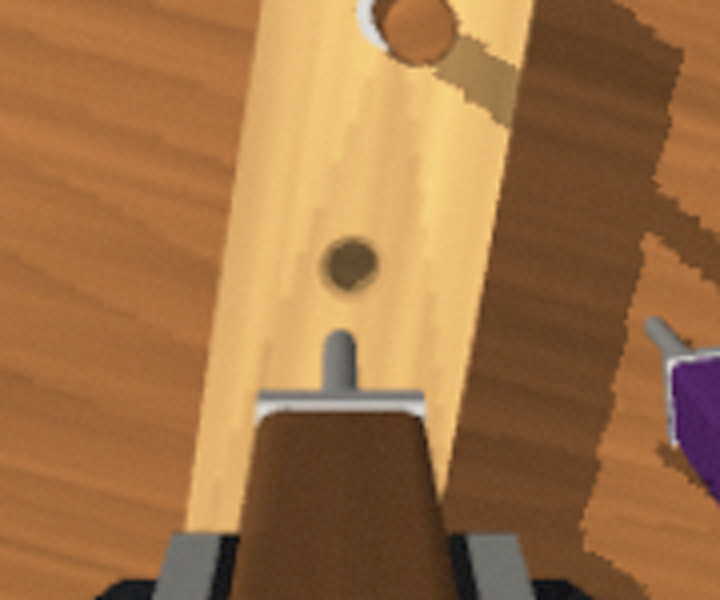

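The empty hole is at crop (350,264), pixel (327.4,215.9), which matches the predicted home pose. The tip is straight behind it.

```bash
python3 -m handwheel '[[[-0.17,0.25,0],[0,0,0]],[[-0.17,0.25,3],[0,0,0]],[[-0.17,0.25,5.5],[0,0,0]],[[-0.17,0.25,7],[0,0,0]],[[-0.17,0.25,7],[0,0,0]]]'; python3 -m handwheel '[[[0,0,0.7],[0,0,0]],[[0,0,1.2],[0,0,0]],[[0,0,1.2],[0,0,0]]]'
python3 - <<'E'
from h import *
np.set_printoptions(precision=4,suppress=True)
o,p,R=state(); print(p,totool([.5308,-.3475,.1278]))
E
```

```text
t: 17.27
tool_pos: [0.53, -0.3481, 0.2014]
tool_rot: [-3.11, -0.427, 0.003]
contact_force: [-0.1, 0.6, -0.9]
opening: 0.0217
grip_force: 59.7
t: 17.65
tool_pos: [0.5305, -0.3487, 0.1907]
tool_rot: [-3.112, -0.427, 0.0]
contact_force: [-0.6, -0.4, -0.6]
opening: 0.0213
grip_force: 59.7
[ 0.5305 -0.3487  0.1907] [ 0.0592 -0.1036  6.2921]
```

In the hole (tip about 7 mm below the mouth) with no contact force. Continuing down.

```bash
python3 -m handwheel '[[[0.06,-0.1,1.5],[0,0,0]],[[0.06,-0.1,3],[0,0,0]],[[0.06,-0.1,4.5],[0,0,0]],[[0.06,-0.1,5.6],[0,0,0]],[[0.06,-0.1,5.9],[0,0,0]]]'; python3 -m handwheel '[[[0,0,0.2],[0,0,0]],[[0,0,0.3],[0,0,0]],[[0,0,0.3],[0,0,0]]]'; python3 -m handwheel '[[[0,0,0.1],[0,0,0]],[[0,0,0.2],[0,0,0]],[[0,0,0.2],[0,0,0]]]'
```

```text
t: 18.27
tool_pos: [0.5303, -0.3472, 0.1302]
tool_rot: [-3.111, -0.427, 0.002]
contact_force: [0.4, -0.1, -0.3]
opening: 0.0212
grip_force: 59.7
t: 18.65
tool_pos: [0.5311, -0.3478, 0.1294]
tool_rot: [3.112, 0.427, 0.001]
contact_force: [-0.0, -0.3, -0.6]
opening: 0.0217
grip_force: 59.7
t: 19.02
tool_pos: [0.5311, -0.3477, 0.1277]
tool_rot: [3.112, 0.427, 0.001]
contact_force: [-1.0, 1.5, 3.8]
opening: 0.0211
grip_force: 60.1
```

Seated at the same height as at the grasp, with 3.8 N upward. Releasing.

```bash
python3 -m handwheel '[[[0,0,0],[0,0,0]],[[0,0,0],[0,0,0]],[[0,0,0],[0,0,0]],[[0,0,0],[0,0,0]]]' -0.1 20; python3 -m handwheel '[[[0,0,-1.5],[0,0,0]],[[0,0,-5],[0,0,0]],[[0,0,-10],[0,0,0]],[[0,0,-14],[0,0,0]],[[0,0,-14],[0,0,0]]]';python3 -m handwheel '[[[-5,0,-2],[0,0,0]],[[-8,0,-4],[0,0,0]],[[-8,0,-4],[0,0,0]],[[-8,0,-4],[0,0,0]]]'
python3 - <<'E'
from h import *
np.set_printoptions(precision=4,suppress=True)
c=ctrl.calibration("wrist"); a=ctrl.get_image("wrist")
for q,z in (("key_center",.125),("awl",.08),("seeker",.08)):
    for d in ctrl.landmark_of("wrist",q)[:2]: print(q,d, atz("wrist",d["position"],z,c))
b=ctrl.get_image("scene")
cv2.imwrite("pics/end.png",np.vstack([np.hstack([cv2.resize(x,(400,300)) for x in (a,b)]),cv2.resize(np.hstack([cv2.imread("pics/scene0.png")[180:350,120:347],b[180:350,120:347]]),(800,300))]))
E
```

```text
t: 19.52
tool_pos: [0.5308, -0.3475, 0.1266]
tool_rot: [-3.112, -0.427, 0.0]
contact_force: [0.0, -0.4, 0.4]
opening: 0.0469
grip_force: 0.0
t: 20.15
tool_pos: [0.5328, -0.3491, 0.2739]
tool_rot: [3.104, 0.426, 0.011]
contact_force: [0.9, -0.5, 1.1]
opening: 0.047
grip_force: 0.0
t: 20.65
tool_pos: [0.454, -0.3688, 0.3059]
tool_rot: [-3.111, -0.427, 0.0]
contact_force: [-0.3, -0.0, 0.2]
opening: 0.0467
grip_force: 0.0
key_center {'position': [326.5, 128.9], 'score': 0.92} [ 0.5282 -0.3478  0.125 ]
key_center {'position': [419.5, 164.2], 'score': 0.67} [ 0.5221 -0.4348  0.125 ]
awl {'position': [317.9, 192.7], 'score': 0.68} [ 0.4663 -0.3562  0.08  ]
seeker {'position': [334.4, 69.1], 'score': 0.91} [ 0.5899 -0.3386  0.08  ]
```

View pics/end.png

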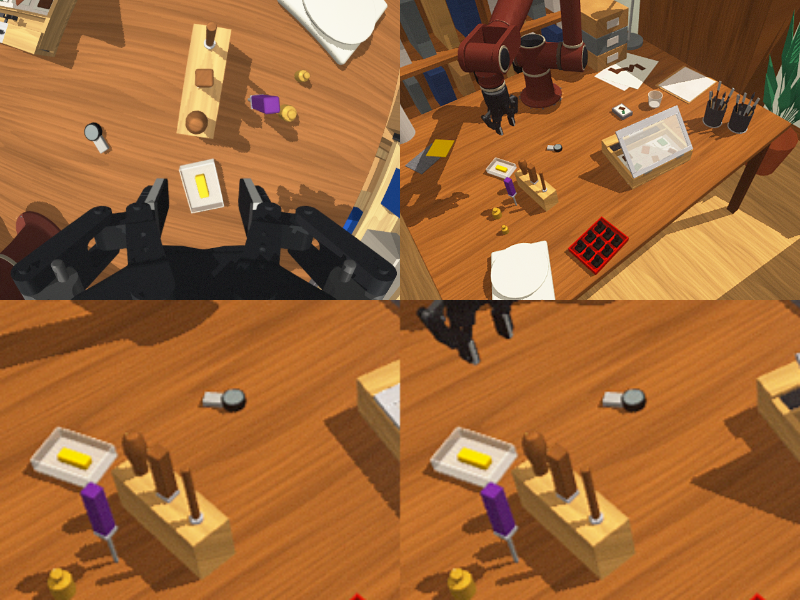

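The rod stands in the middle hole exactly as in the starting picture. The lid is raised, the gripper is clear, and the other things haven't moved.

```bash
python3 -c "
from station import ctrl; print(ctrl.finish_job())"
```

```text
the job is handed in; nothing more can be done
None
```

The case is open: the rod freed the catch (about 6.5 N was the highest force I read), the lid rose by itself, the rod is back fully down in the middle hole, and I handed the job in at about 21 s (no verdict shown).

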